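Lay out the steel tray for the next sick child

ROBOT

A 6-joint arm with a two-finger parallel gripper is mounted at the origin on the work surface. World frame = base frame: x ahead of the robot, y to its left, z up, the work surface at z = 0. Lengths are in m, angles in rad, forces in N, time in s.
With the tool pointing down it reaches from about 0.375 to 0.9 m from the base axis. Payload 3.1 kg.
Tool frame: the origin (TCP) lies between the finger pads; the fingertips stand 19 mm ahead of it and the grasp point (between the pads) is the TCP; z points along the fingers, y is the direction in which the jaws open and shut (so a half turn about z gives the same grasp; the last joint's range is limited). The gripper opens to 85 mm and grips with 20 to 120 N. Pads are 22 mm wide; open, the fingers measure 114 mm over their backs; the gripper's body (76 mm by 85 mm) begins 54 mm behind the grasp point. The pads swing forward as they close: fully open they stand 13 mm farther back than shut.
Start: joints at [-1.462, 0.527, 1.433, -0, 1.181, -0.178], TCP at [0.177, -0.599, 0.25] pointing down, gripper open.
Joint ranges: [-3.08, 3.08], [-0.75, 2.2], [0.22, 2.44], [-1.43, 4.57], [0, 2.65], [-2.85, 2.85]. Speed limits (rad/s): [2.79, 2.79, 3.14, 3.14, 3.14, 3.14].

INTERFACE

Orientations are given as a unit quaternion [x, y, z, w].
In Python, from station import manip, optics, job gives the robot as it stands.
- The arm moves only by the shell command python3 -m inch 'ROWS' [OPENING] [FORCE]. ROWS is JSON, one flat list of numbers, 4 for each row, row after row: the shift along the world's x, y, z in cm, then the turn about the world's z in rad. A call has 1 to 20 rows; each row shifts and turns the commanded pose from where the row before left it; what a row does not reach is not made up. A row lasts 1/8 s, in which the tool goes at most 62.5 mm and 10.7 degrees, less where a joint would pass 70% of its speed; a pose out of reach is approached as far as the arm can. A call with a gripper value outside its range is refused whole. OPENING is the opening in per cent of the stroke, from 0 (shut) to 100 (fully open), set as the call begins (- or left out, the last holds). The fingers move at their own pace and stop on an object; FORCE is the grip in N (left out, the last holds). Time passes only in rows, so rows that do not move let the fingers close. It gives the time, the measured TCP pose, the force and the opening at its end, in the units of the state.
- manip.sense(): the state, without advancing time (a new reading comes with each control period).
- optics.snapshot(name): name is "scene" or "top"; returns (picture, depth): 420x560x3 uint8, red, green, blue; 420x560 float32, m along the optical axis (not along the pixel's ray), 0 where there is no reading.
- optics.camera_model(name): a dict with "mtx" (3x3 intrinsics, pixels), "camera_from_world" (4x4, takes a point from world to camera coordinates). Camera axes: x right, y up, looking along -z (the intrinsics and any distortion apply to the point x, -y, -z); pixel columns grow to the right and rows downward; lengths in m; the calibration is good to about 2 mm. A picture is of the moment at which its call begins. camera_model takes no time and is no camera call.
- job.sign_off(): hands the job in, once; it reports no verdict.
The state is a dict: "t": time; "q": joint angles; "qd": joint speeds; "tau": joint torques, N m; "tcp_pos": TCP position; "tool_rot": TCP orientation; "force": force on the tool from outside, world axes, zero at the start; "ft_torque": the same for the moment, N m; "finger_gap": opening from 0.0 (shut) to 1.0 (fully open).
Only numpy, scipy, OpenCV 4.12 (cv2) and the standard library are available. Lean on these libraries where they do the work, as an engineer would, in place of code of your own. Each camera call takes 0.05 s, during which the arm holds its last target.

TASK

Lay out the steel tray for the next child, taking the things from the top tier of the plastic stack: lay the thermometer beside the kidney dish, on the side towards the syrup bottle, and the tongue depressor beside the thermometer, between it and the bottle, both parallel to the tray's short sides and level with the dish, the thermometer's grey tip to the back; set the ointment tin straight in front of the bottle (on the robot's side of it), and put the medicine cup, upside down as it is, over the bottle's cap. Leave gaps of about 35 mm between dish, thermometer and depressor and between tin and bottle. Set everything down rather than dropping it, and leave the dish, the bottle and the dropper bottle where they stand.

Things in the scene. Friction and masses are not known exactly. Their poses are not given: they have to be found in the camera images.
- thermometer_center (a point): digital thermometer, white plastic stick 128 mm long, 19 mm wide, 11 mm thick: handle of full width (64 mm behind this point to 18 mm ahead of it), then a neck 11 mm wide and a thin grey round tip. The point is mid-length on the centre line, half-way up (5.5 mm); x points along it to the grey tip, z up. About 22 g. Can be gripped across the handle here.
- depressor_center (a point): stainless steel tongue depressor, bare strip 151 mm long, 19 mm wide, 3 mm thick, round ends, a dark hole in one; bent 20 degrees in the middle, it lies like a shallow roof on its two ends (bend: top 16 mm, underside 13 mm above the surface). The point is mid-length on the centre line, 7.5 mm above that surface; x points along it, z up. 45 g. Grip it across the strip at the bend.
- tin_center (a point): small round aluminium ointment tin with a lid, 45 mm across, 18 mm high; the point is its centre, half-way up (9 mm). 35 g.
- cup_center (a point): pink plastic medicine cup standing upside down on its rim: 41 mm across at the rim (below; 43 over its thin lip), tapering to 33 mm across at its closed bottom (above), 31 mm high, wall 2 mm, inside depth 29 mm. The point is its centre, half-way up (15.5 mm above the rim); z up. 12 g.
- tray: shallow stainless steel instrument tray, fixed, 240 mm deep (its x, front to back) by 350 mm wide (its y), rim 14 mm high, 3 mm thick all round. Origin: centre of the underside; the inner floor is 3 mm above it. x points away from the robot to the tray's back edge, y to its left, z up. It stands on the ledge left or right of the stack.
- dish: kidney dish of stainless steel, 150 mm long (its x, front to back within 0.1 rad), 74 mm wide over the rolled rim (its y), 32 mm high, hollow side of the kidney to its +y; stands near the left or the right end of the steel tray (not always the same end). Origin: middle of its underside. Loose, 160 g.
- bottle: small amber glass syrup bottle, paper label, white screw cap, on the steel tray near the end opposite to the dish. 37 mm diameter to 38 mm up, sloping shoulder, neck 23 mm across at 50 mm, cap 24.4 mm across from 53 to 71 mm. Origin: centre of underside; x as the tray's x within 0.1 rad. Loose, about 100 g. A cup resting on the cap has its rim at 42 mm and its centre at 57.5 mm.
- stacker: stack of three translucent plastic trays, fixed, 216 mm deep (x) by 316 mm wide (y); the things to lay out and the dropper bottle lie in the top one: inner floor 135 mm above the origin, walls 3 mm thick reaching 172 mm at back and sides, 156 mm in front (-x). Origin: centre of the underside; x points away from the robot, y left.
- dropper: small white eye-dropper bottle with grey cap, 24 mm diameter, 52 mm high, standing in the top tier in line with the tin and the cup. Not used in this job; leave it. Origin: centre of the underside. Loose, 16 g.

How it is judged:
By the outcome, as a careful person would: the job done as asked, in the order asked, and still so for the second after the job is handed in, with the robot touching nothing.
It also fails if it takes over 128 s, if anything falls off the work surface, if the arm or the gripper's body presses on something with over 40 N, if the wrist force passes 120 N, or if a joint passes its speed limit or range.

## Working session

There is one attempt and no reset: what is moved stays moved. The work goes in short steps, Python scripts to look and compute and a shell command to move; the robot and the scene stay as the last step left them, time stands still between calls to the robot, and variables do not carry over. Pictures are saved under pics/ and viewed, and the job is handed in when it is done.

```bash
mkdir -p pics; ls
python3 - <<'E'
from station import manip, optics, job
import cv2,numpy as np
np.set_printoptions(precision=4,suppress=True)
for n in("scene","top"):
    p,d=optics.snapshot(n); cv2.imwrite(f"pics/{n}0.png",p[...,::-1]); np.save(f"{n}0.npy",d)
    m=optics.camera_model(n); print(n,{k:(np.array(v) if not isinstance(v,str) else v) for k,v in m.items()})
print(manip.sense())
E
```

```text
pics
scene {'mtx': array([[427.9978,   0.    , 274.0428],
       [  0.    , 427.9978, 218.1997],
       [  0.    ,   0.    ,   1.    ]]), 'camera_from_world': array([[ 0.9094,  0.4156,  0.0144, -0.479 ],
       [-0.3452,  0.7351,  0.5835,  0.1233],
       [ 0.2319, -0.5356,  0.812 , -1.1353],
       [ 0.    ,  0.    ,  0.    ,  1.    ]])}
top {'mtx': array([[525.0288,   0.    , 279.1565],
       [  0.    , 525.0288, 212.3631],
       [  0.    ,   0.    ,   1.    ]]), 'camera_from_world': array([[ 0.1096, -0.994 ,  0.0038, -0.0409],
       [ 0.9699,  0.1077,  0.2185, -0.5524],
       [-0.2176, -0.0203,  0.9758, -1.1638],
       [ 0.    ,  0.    ,  0.    ,  1.    ]])}
{'t': 0.1, 'q': array([-1.4615,  0.5284,  1.4338, -0.    ,  1.1814, -0.1785]), 'qd': array([ 0.0008, -0.0005, -0.0022,  0.0001, -0.0001, -0.0002]), 'tau': array([  0.0002, -44.3304, -17.8586,  -0.0002,   0.0039,   0.    ]), 'tcp_pos': array([ 0.1774, -0.5987,  0.2494]), 'tool_rot': array([ 0.9897,  0.1434,  0.    , -0.001 ]), 'force': array([ 0.978 ,  0.4919, -0.3506]), 'ft_torque': array([-0.0302, -0.0096,  0.0095]), 'finger_gap': 0.9974944178662012}
```

View pics/top0.png

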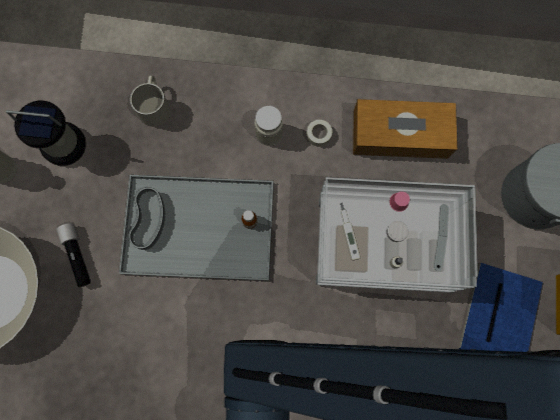

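View pics/scene0.png

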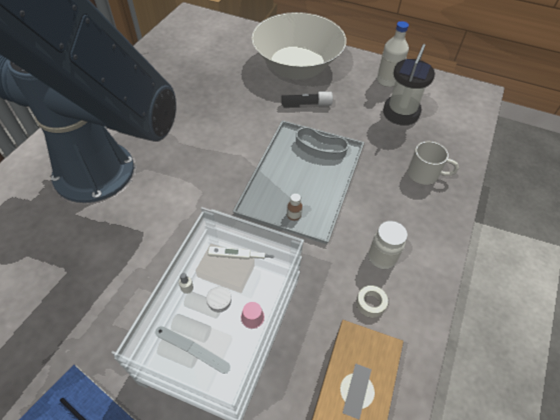

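```bash
cat > h.py <<'E'
import numpy as np, cv2
from station import optics, manip
def ray(n,u,v):
    m=optics.camera_model(n);K=np.array(m["mtx"]);T=np.array(m["camera_from_world"])
    d=np.array([(u-K[0,2])/K[0,0],-(v-K[1,2])/K[1,1],-1.]);R=T[:3,:3]
    return -R.T@T[:3,3],R.T@d
def onz(n,u,v,z):
    c,d=ray(n,u,v);return c+d*(z-c[2])/d[2]
def proj(n,P):
    m=optics.camera_model(n);K=np.array(m["mtx"]);T=np.array(m["camera_from_world"])
    p=T[:3,:3]@np.asarray(P,float)+T[:3,3];return np.array([K[0,0]*p[0]/-p[2]+K[0,2],K[1,1]*-p[1]/-p[2]+K[1,2]])
def cloud(n,d):
    m=optics.camera_model(n);K=np.array(m["mtx"]);T=np.array(m["camera_from_world"])
    v,u=np.mgrid[:d.shape[0],:d.shape[1]]
    P=np.stack([(u-K[0,2])/K[0,0]*d,-(v-K[1,2])/K[1,1]*d,-d],-1)-T[:3,3]
    W=P@T[:3,:3];W[d==0]=np.nan;return W
def tri(u1,v1,u2,v2):
    a,b=ray("top",u1,v1);c,d=ray("scene",u2,v2)
    s=np.linalg.lstsq(np.stack([b,-d],1),c-a,rcond=None)[0]
    p,q=a+s[0]*b,c+s[1]*d;return (p+q)/2,np.linalg.norm(p-q)
E
python3 - <<'E'
from h import *
np.set_printoptions(precision=3,suppress=True)
t=cv2.imread("pics/top0.png");s=cv2.imread("pics/scene0.png")
cv2.imwrite("pics/c1.png",cv2.resize(t[170:300,310:485],None,fx=4.5,fy=4.5,interpolation=cv2.INTER_CUBIC))
cv2.imwrite("pics/c2.png",cv2.resize(t[165:290,115:285],None,fx=4.5,fy=4.5,interpolation=cv2.INTER_CUBIC))
cv2.imwrite("pics/c3.png",cv2.resize(s[205:415,110:310],None,fx=2.8,fy=2.8,interpolation=cv2.INTER_CUBIC))
cv2.imwrite("pics/c4.png",cv2.resize(s[115:245,225:375],None,fx=4.5,fy=4.5,interpolation=cv2.INTER_CUBIC))
W=cloud("top",np.load("top0.npy"))
for u,v in[(340,260),(365,240),(398,232),(401,200),(415,255),(440,240),(348,235),(390,265),(430,220),(380,220),(250,217),(200,230),(200,300)]:
    print(u,v,np.nanmedian(W[v-1:v+2,u-1:u+2].reshape(-1,3),0))
E
```

```text
340 260 [ 0.447 -0.123  0.136]
365 240 [ 0.497 -0.173  0.136]
398 232 [ 0.519 -0.239  0.153]
401 200 [ 0.586 -0.238  0.167]
415 255 [ 0.476 -0.282  0.134]
440 240 [ 0.512 -0.33   0.148]
348 235 [ 0.502 -0.134  0.146]
390 265 [ 0.448 -0.229  0.139]
430 220 [ 0.556 -0.31   0.136]
380 220 [ 0.544 -0.202  0.136]
250 217 [0.532 0.086 0.073]
200 230 [0.502 0.207 0.003]
200 300 [ 0.336  0.184 -0.001]
```

View pics/c1.png

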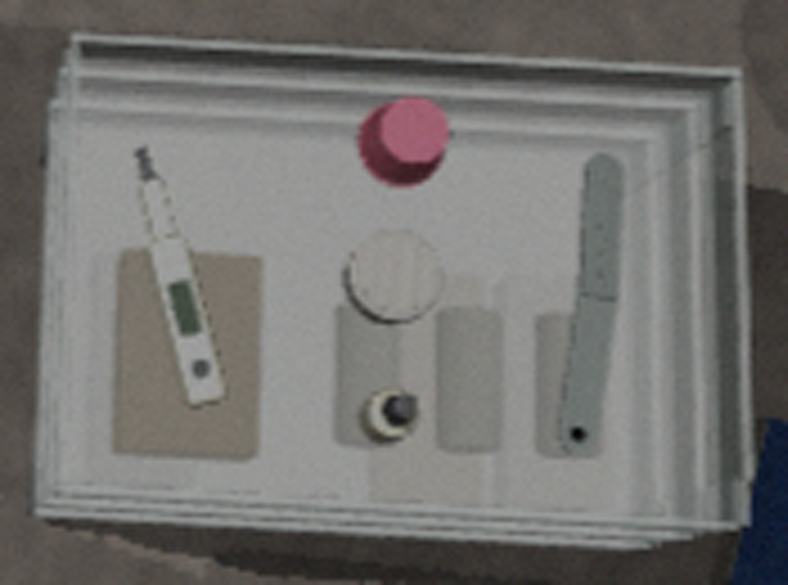

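View pics/c2.png

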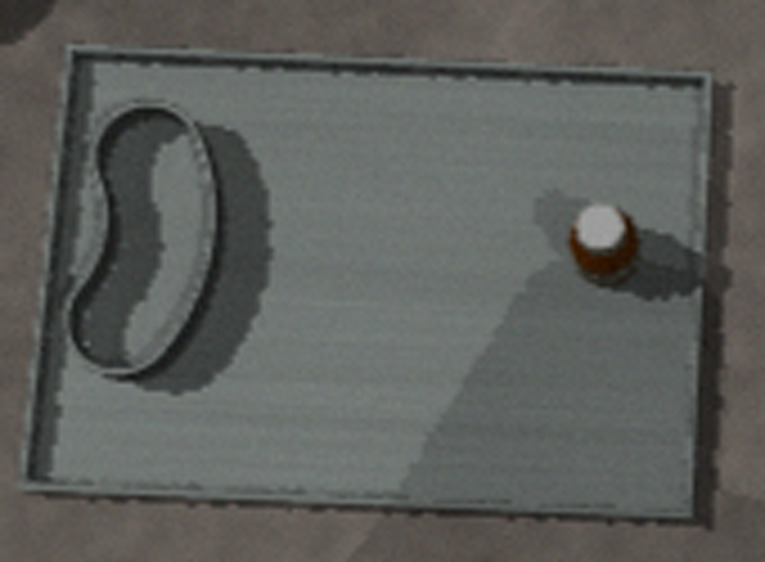

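View pics/c3.png

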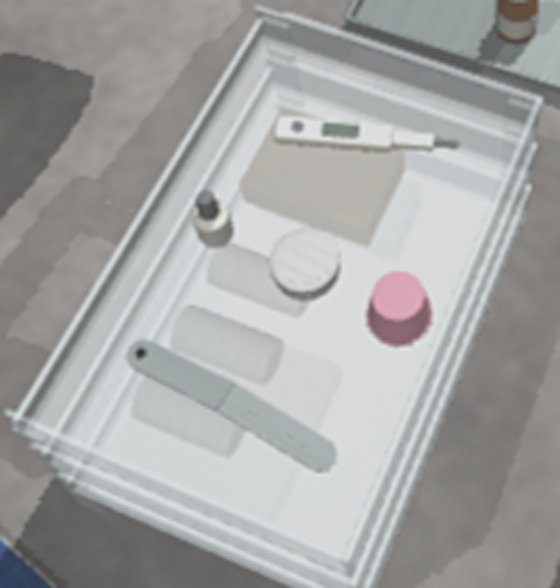

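View pics/c4.png

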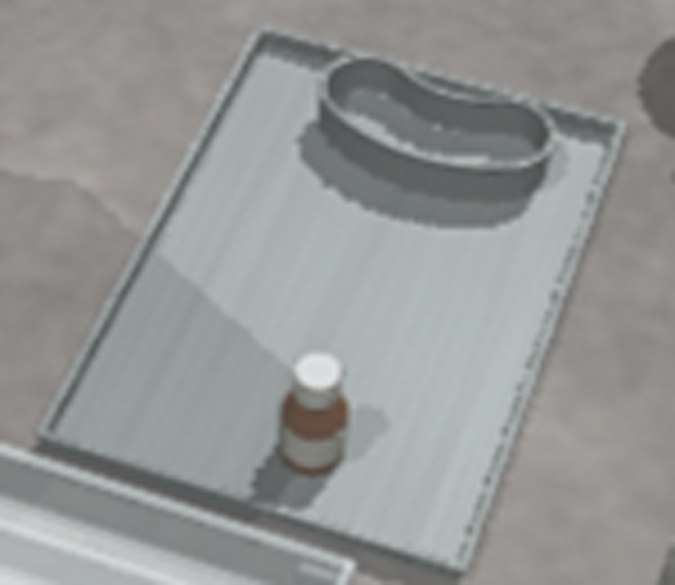

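Run:
```python
from h import *
np.set_printoptions(precision=4,suppress=True)
W=cloud("top",np.load("top0.npy"));Ws=cloud("scene",np.load("scene0.npy"))
f=lambda u,v:(115+u/4.5-.4,165+v/4.5-.4)
C=[onz("top",*f(*c),.014) for c in[(70,46),(711,75),(693,519),(22,489)]]
print("tray corners",np.array(C)[:,:2].tolist(),"c",np.mean(C,0))
e=C[0]+C[1]-C[2]-C[3];print("yaw x",np.arctan2(e[1],e[0]));e=C[0]+C[3]-C[1]-C[2];print("yaw y",np.arctan2(-e[0],e[1]),[np.linalg.norm(C[i]-C[i-1]) for i in range(4)])
t=cv2.imread("pics/top0.png");s=cv2.imread("pics/scene0.png")
def ell(m):
    cs,_=cv2.findContours(m.astype(np.uint8),cv2.RETR_EXTERNAL,cv2.CHAIN_APPROX_NONE);c=max(cs,key=cv2.contourArea);return cv2.minAreaRect(c),cv2.moments(c)
for nm,im,Wc in(("top",t,W),("scene",s,Ws)):
    print("==",nm)
    tier=(Wc[...,0]>.38)&(Wc[...,0]<.64)&(Wc[...,1]>-.40)&(Wc[...,1]<-.08)
    sel=lambda x0,x1,y0,y1,z0,z1:(Wc[...,0]>x0)&(Wc[...,0]<x1)&(Wc[...,1]>y0)&(Wc[...,1]<y1)&(Wc[...,2]>z0)&(Wc[...,2]<z1)
    def rep(n,m):
        P=Wc[m];
        if len(P)<5: print(n,"few");return
        r=cv2.minAreaRect(P[:,:2].astype(np.float32)*1000);d=np.linalg.svd(P[:,:2]-P[:,:2].mean(0),full_matrices=False)[2][0];d*=np.sign(d[0])
        print(n,len(P),"mean",P.mean(0),"rect",r,"ang",np.arctan2(d[1],d[0]),"z",np.percentile(P[:,2],[5,50,95]))
    rep("cuptop",sel(.54,.62,-.29,-.18,.160,.175))
    rep("tin",sel(.47,.56,-.28,-.20,.148,.160))
    rep("therm",sel(.43,.58,-.18,-.09,.1405,.16))
    rep("depr",sel(.42,.62,-.38,-.29,.1405,.16))
    rep("dropper",sel(.42,.50,-.27,-.18,.16,.2))
    rep("cap",sel(.45,.60,.03,.15,.068,.085))
    rep("dishrim",sel(.4,.7,.2,.38,.028,.045))
    rep("dishtop",sel(.4,.7,.2,.38,.02,.045))
    rep("rimL",sel(.4,.65,-.115,-.06,.165,.18))
    hsv=cv2.cvtColor(im,cv2.COLOR_BGR2HSV);pk=((hsv[...,0]>160)|(hsv[...,0]<5))&(hsv[...,1]>70)&tier
    print("pink",ell(pk)[0], np.percentile(Wc[pk][:,2],[5,95]) )
```

```text
tray corners [[0.617748866823324, 0.39608257726864615], [0.6401761726170245, 0.045701341940175194], [0.39912174211578966, 0.02795340596318491], [0.3760043862832746, 0.37966132201372366]] c [0.5083 0.2123 0.014 ]
yaw x 0.07065532252952074
yaw y 0.06477943181028793 [np.float64(0.2423015713851762), np.float64(0.35109826845979963), np.float64(0.24170690452636642), np.float64(0.35246683582047816)]
== top
cuptop 209 mean [ 0.5902 -0.2363  0.1662] rect ((604.979248046875, -221.84854125976562), (80.24649810791016, 33.61738586425781), 47.38316345214844) ang 1.0182591773716114 z [0.1621 0.1662 0.1709]
tin 339 mean [ 0.5208 -0.2377  0.1531] rect ((520.6270751953125, -237.83079528808594), (43.535133361816406, 43.39787292480469), 60.59365463256836) ang -0.8420587484346572 z [0.15   0.1529 0.1566]
therm 416 mean [ 0.5005 -0.1382  0.1455] rect ((500.99627685546875, -127.96056365966797), (79.18270111083984, 138.2527618408203), 85.53374481201172) ang 0.33696354183359495 z [0.1422 0.1455 0.1494]
depr 491 mean [ 0.519  -0.3349  0.1458] rect ((510.7967529296875, -328.2132873535156), (193.51797485351562,
[... 2250 characters left out ...]
.65690803527832) ang -0.9673638972556399 z [0.0694 0.0731 0.0757]
dishrim 249 mean [0.517  0.3353 0.0327] rect ((514.2320556640625, 332.4033203125), (148.755859375, 75.23358154296875), 0.6643418669700623) ang -0.026323876097534324 z [0.0287 0.0331 0.0364]
dishtop 473 mean [0.5165 0.3359 0.0286] rect ((514.303955078125, 332.9585876464844), (148.75479125976562, 76.33758544921875), 1.0770364999771118) ang -0.04822414325174283 z [0.0207 0.0287 0.0357]
rimL 482 mean [ 0.5257 -0.0806  0.1711] rect ((514.509521484375, -79.12203216552734), (43.66775894165039, 219.4236602783203), 82.65422058105469) ang 0.00834651270524197 z [0.1659 0.1716 0.1746]
pink ((262.0, 320.0), (0.0, 0.0), 0.0) [0.146  0.1667]
```

Run:
```python
from h import *
np.set_printoptions(precision=4,suppress=True)
f=lambda u,v:(310+u/4.5-.4,170+v/4.5-.4);g=lambda u,v:(110+u/2.8-.35,205+v/2.8-.35)
for n,a,b,z in(("thback",(207,402),(276,128),.141),("thtip",(140,148),(458,145),.1405),("dpfar",(605,153),(333,466),.137),("dpnear",(577,454),(129,350),.137),("dpbend",(598,298),(232,401),.151)):
    print(n,onz("top",*f(*a),z),onz("scene",*g(*b),z),tri(*f(*a),*g(*b)))
# stacker outer rim corners z .172 top
print([onz("top",*f(*c),.172)[:2] for c in[(72,36),(742,70)]],[onz("top",*f(*c),.156)[:2] for c in [(748,525),(36,513)]])
```

```text
thback [ 0.4525 -0.155   0.141 ] [ 0.4529 -0.1523  0.141 ] (array([ 0.453 , -0.154 ,  0.1431]), np.float64(0.0021677236098227486))
thtip [ 0.5728 -0.113   0.1405] [ 0.5733 -0.1108  0.1405] (array([ 0.5731, -0.1123,  0.1422]), np.float64(0.0017491134241233754))
dpfar [ 0.5963 -0.3392  0.137 ] [ 0.5969 -0.3385  0.137 ] (array([ 0.5966, -0.3388,  0.1372]), np.float64(0.0009581833689486518))
dpnear [ 0.4477 -0.332   0.137 ] [ 0.4489 -0.3292  0.137 ] (array([ 0.4484, -0.3305,  0.1385]), np.float64(0.002865504669272135))
dpbend [ 0.521  -0.3346  0.151 ] [ 0.5275 -0.3333  0.151 ] (array([ 0.524 , -0.3341,  0.1463]), np.float64(0.005555977361596726))
[array([ 0.616, -0.073]), array([ 0.6346, -0.392 ])] [array([ 0.4207, -0.4068]), array([ 0.39  , -0.0782])]
```

```bash
python3 - <<'E'
from h import *
np.set_printoptions(precision=4,suppress=True)
g=lambda u,v:(225+u/4.5-.4,115+v/4.5-.4)
C=[onz("scene",*g(*c),.014) for c in[(625,122),(463,574),(40,438),(260,28)]]
print(np.array(C)[:,:2].tolist(),np.mean(C,0));e=C[0]+C[1]-C[2]-C[3];print("yaw x",np.arctan2(e[1],e[0]));e=C[0]+C[3]-C[1]-C[2];print("yaw y",np.arctan2(-e[0],e[1]))
for nm in("top","scene"):
    Wc=cloud(nm,np.load(nm+"0.npy"))
    m=(Wc[...,0]>.42)&(Wc[...,0]<.6)&(Wc[...,1]>.27)&(Wc[...,1]<.385)&(Wc[...,2]>.027)&(Wc[...,2]<.045)
    # recast pixels on z=.034
    v,u=np.where(m);P=np.array([onz(nm,a,b,.034)[:2] for a,b in zip(u,v)],np.float32)*1000
    print(nm,cv2.minAreaRect(P))
    m=(Wc[...,0]>.5)&(Wc[...,0]<.58)&(Wc[...,1]>.05)&(Wc[...,1]<.13)&(Wc[...,2]>.067)
    v,u=np.where(m);P=np.array([onz(nm,a,b,.074)[:2] for a,b in zip(u,v)],np.float32)*1000;print("cap",P.mean(0))
    for lab,b,z,zm in(("cup",(.55,.63,-.28,-.2),.166,.161),("tin",(.47,.56,-.28,-.20),.153,.148)):
        m=(Wc[...,0]>b[0])&(Wc[...,0]<b[1])&(Wc[...,1]>b[2])&(Wc[...,1]<b[3])&(Wc[...,2]>zm)
        if lab=="cup":
            im=cv2.imread(f"pics/{nm}0.png").astype(int);m&=(im[...,2]-im[...,1]>40)
        v,u=np.where(m);P=np.array([onz(nm,a,b_,z)[:2] for a,b_ in zip(u,v)],np.float32)*1000;print(lab,cv2.minEnclosingCircle(P),P.mean(0))
E
python3 -m inch '[0.6,0.8,0,0, 1.2,1.6,0,0, 2.1,2.9,0,0.01, 2.5,3.5,0,0.01, 2.5,3.5,0,0.01, 2.5,3.5,0,0.01, 2.5,3.5,0,0.008, 2.5,3.5,0,0, 2.5,3.5,0,0, 2.5,3.5,0,0, 2.5,3.5,0,0, 2.5,3.5,0,0, 2.5,3.5,0,0, 2.1,2.8,0,0, 1.4,2.0,0,0, 0.75,1.1,0,0, 0.3,0.1,0,0, 0,0,0,0]' 45 40
```

```text
[[0.6176355814557982, 0.40188653391110096], [0.6424355366894645, 0.046652208736791545], [0.4030626163004483, 0.03125329618008754], [0.37808458159573705, 0.3828512736060635]] [0.5103 0.2157 0.014 ]
yaw x 0.07177553524686534
yaw y 0.07030796653065334
top ((512.7449951171875, 330.7827453613281), (149.2040252685547, 74.05905151367188), 0.49259239435195923)
cap [536.072   90.0936]
cup ((589.2337036132812, -238.93714904785156), 16.94584846496582) [ 589.0218 -239.2607]
tin ((520.8002319335938, -237.460693359375), 22.83722496032715) [ 520.7977 -237.7271]
scene ((514.640380859375, 330.8734130859375), (148.56597900390625, 80.22610473632812), 0.5962281227111816)
cap [539.2472  91.2235]
cup ((590.6943969726562, -238.04771423339844), 16.14870262145996) [ 590.4896 -238.1255]
tin ((523.6906127929688, -236.2486114501953), 22.566171646118164) [ 524.0376 -236.3651]
t: 2.35
tcp_pos: [0.5117, -0.1366, 0.2503]
tool_rot: [0.986, 0.167, -0.0, 0.0]
force: [-0.0, -0.6, 0.6]
finger_gap: 0.45
```

```bash
python3 -m inch '[0.1,0.4,-1,0, 0,0,-3,0, 0,0,-2.2,0, 0,0,0,0,0,0,0,0]'
python3 - <<'E'
from h import *
for n,(a,b,c,d) in (("top",(150,330,260,440)),("scene",(130,400,110,330))):
    p,_=optics.snapshot(n);cv2.imwrite(f"pics/{n}1.png",cv2.resize(p[a:b,c:d,::-1],None,fx=3,fy=3)[:600,:800])
print(manip.sense()["tcp_pos"])
E
```

```text
t: 2.98
tcp_pos: [0.5131, -0.1327, 0.1886]
tool_rot: [0.986, 0.167, 0.0, 0.0]
force: [0.0, 0.1, 0.6]
finger_gap: 0.449
[ 0.51352606 -0.13273972  0.18920039]
```

View pics/top1.png

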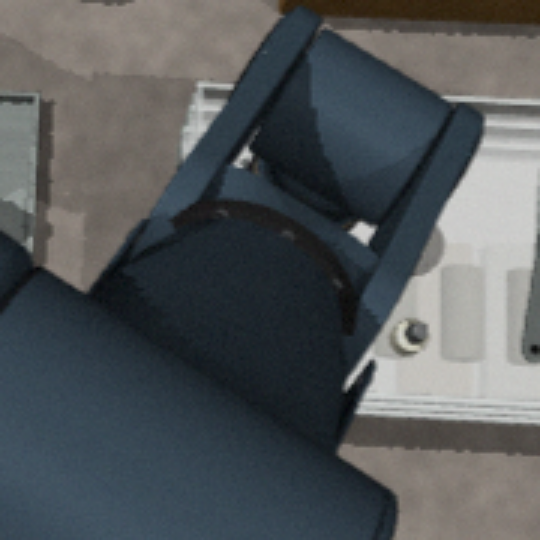

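View pics/scene1.png

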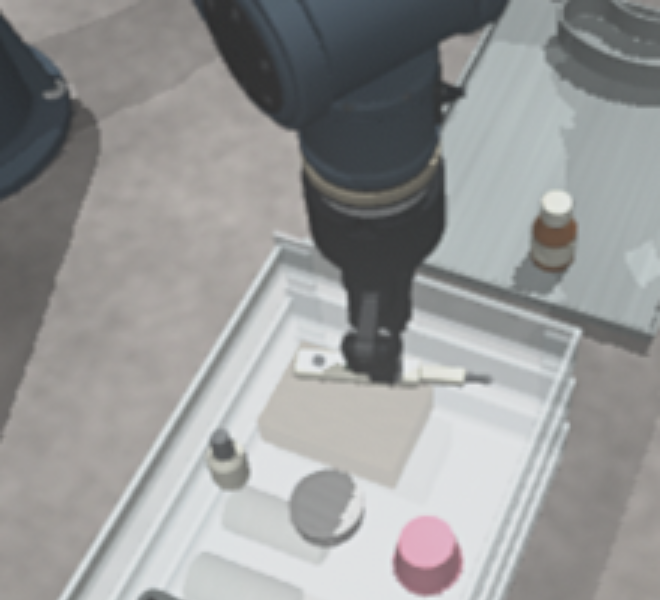

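```bash
python3 -m inch '[0,0,-1.5,0, 0,0,-1.0,0, 0,0,-0.5,0, 0,0,-0.2,0, 0,0,0,0]'; python3 -m inch '[0,0,0,0,0,0,0,0,0,0,0,0,0,0,0,0,0,0,0,0,0,0,0,0,0,0,0,0]' 0 30;python3 -c "
from station import manip;s=manip.sense();print(s['force'],s['ft_torque'],s['tcp_pos'])"
```

```text
t: 3.7
tcp_pos: [0.513, -0.1323, 0.1562]
tool_rot: [0.986, 0.167, -0.0, -0.0]
force: [0.2, 1.0, 0.4]
finger_gap: 0.45
t: 4.58
tcp_pos: [0.5132, -0.1324, 0.1567]
tool_rot: [0.986, 0.167, 0.0, 0.0]
force: [0.2, 0.9, 5.4]
finger_gap: 0.212
[0.17161427 0.91133585 5.37326022] [ 0.02913931  0.00150526 -0.05599753] [ 0.51321942 -0.13237904  0.15666938]
```

```bash
python3 -m inch '[0,0,0.3,0, 0,0,0.7,0, 0,0,1.5,0, 0,0,2.5,0, 0,0,2.0,0, 0,0,1,0, 0,0,0,0]'
python3 - <<'E'
from h import *
s=manip.sense();print(s["force"],s["finger_gap"])
p,_=optics.snapshot("scene");cv2.imwrite("pics/s2.png",cv2.resize(p[130:330,150:350,::-1],None,fx=3,fy=3))
E
```

```text
t: 5.45
tcp_pos: [0.5132, -0.1324, 0.2372]
tool_rot: [0.986, 0.167, 0.001, 0.001]
force: [-0.2, 0.9, 0.2]
finger_gap: 0.212
[-0.16067387  0.93980252  0.23644263] 0.21174494121117676
```

View pics/s2.png

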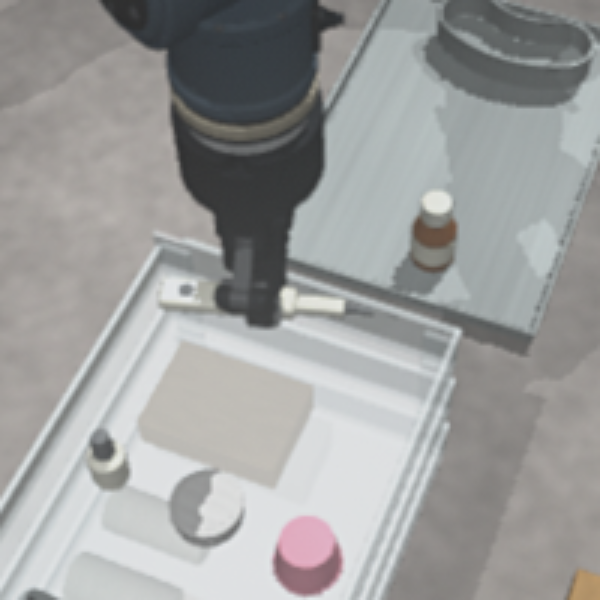

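Run:
```python
from h import *
a=onz("scene",203.3,226.7,.221);b=onz("scene",273.3,233.7,.221);print(a,b,(a+b)/2,np.arctan2(b[1]-a[1],b[0]-a[0]),np.linalg.norm(b-a))
```

```text
[ 0.45249226 -0.15148816  0.221     ] [ 0.57280568 -0.1117976   0.221     ] [ 0.51264897 -0.13164288  0.221     ] 0.31865114487779883 0.12669119973217152
```

```bash
python3 -m inch '[0,0.8,0,0, 0,1.6,0,-0.02, 0.1,2.6,0,-0.03, 0.1,3.4,0,-0.03, 0.1,4,0,-0.03, 0.1,4,0,-0.03, 0.1,4,0,-0.03, 0.1,4,0,-0.03, 0,4,0,-0.03, 0,3.6,0,-0.03, 0,2.8,0,-0.007, 0,1.8,0,0, 0,1.1,0,0, 0,0.5,0,0, 0,0.1,0,0, 0,0,0,0,0,0,0,0]'
```

```text
t: 7.62
tcp_pos: [0.519, 0.2502, 0.2364]
tool_rot: [0.999, 0.034, -0.0, 0.0]
force: [-0.0, 0.5, 1.1]
finger_gap: 0.21
```

```bash
python3 -m inch '[0,0,-1,0, 0,0,-2.5,0, 0,0,-3.5,0, 0,0,-4,0, 0,0,-4,0, 0,0,-3,0, 0,0,-1.6,0, 0,0,-0.8,0, 0,0,0,0]'; python3 -m inch '[0,0,-0.3,0, 0,0,-0.2,0, 0,0,-0.1,0, 0,0,0,0]'
```

```text
t: 8.75
tcp_pos: [0.5191, 0.2508, 0.0324]
tool_rot: [0.999, 0.034, 0.0, -0.0]
force: [-0.4, 0.7, -0.4]
finger_gap: 0.209
t: 9.25
tcp_pos: [0.519, 0.2508, 0.0265]
tool_rot: [0.999, 0.034, 0.0, -0.0]
force: [-0.3, -0.0, 1.0]
finger_gap: 0.212
```

```bash
python3 -m inch '[0,0,-0.1,0, 0,0,0,0]'; python3 -m inch '[0,0,-0.1,0, 0,0,0,0]'
```

```text
t: 9.5
tcp_pos: [0.5189, 0.2507, 0.0253]
tool_rot: [0.999, 0.034, -0.0, 0.0]
force: [0.1, -0.0, 0.0]
finger_gap: 0.213
t: 9.75
tcp_pos: [0.519, 0.2508, 0.0247]
tool_rot: [0.999, 0.034, 0.0, -0.0]
force: [-0.2, -0.1, 4.0]
finger_gap: 0.211
```

```bash
python3 -m inch '[0,0,0,0,0,0,0,0,0,0,0,0,0,0,0,0]' 40; python3 -m inch '[0,0,0.4,0, 0,0,1,0, 0,0,2.5,0, 0,0,4,0, 0,0,4,0, 0,0,4,0, 0,0,3,0, 0,0,1.5,0, 0,0,0.8,0,0,0,0,0]' 40
python3 - <<'E'
from h import *
p,_=optics.snapshot("scene");cv2.imwrite("pics/s3.png",cv2.resize(p[100:280,210:390,::-1],None,fx=3.3,fy=3.3))
E
```

```text
t: 10.25
tcp_pos: [0.5189, 0.2507, 0.0242]
tool_rot: [0.999, 0.034, -0.0, 0.0]
force: [0.0, -0.5, 0.2]
finger_gap: 0.4
t: 11.5
tcp_pos: [0.5187, 0.2507, 0.2361]
tool_rot: [0.999, 0.034, -0.0, 0.0]
force: [-0.1, -0.2, -0.6]
finger_gap: 0.398
```

View pics/s3.png

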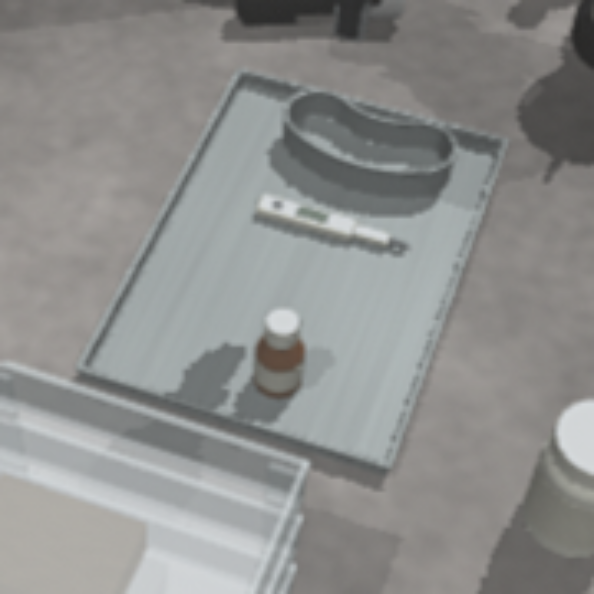

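```bash
python3 -m inch '[0,-0.8,0,0, 0,-1.8,0,0, 0.1,-3,0,-0.02, 0.1,-4,0,-0.02, 0.1,-4.8,0,-0.02, 0.1,-4.8,0,-0.02, 0,-4.8,0,-0.02, 0,-4.8,0,-0.02, 0,-4.8,0,-0.003, 0,-4.8,0,0, 0,-4.8,0,0, 0,-4.4,0,0, 0,-3.8,0,0, 0,-3,0,0, 0,-2,0,0, 0,-1.2,0,0, 0,-0.6,0,0, 0,-0.3,0,0, 0,0,0,0]' 45
python3 -m inch '[0,0,-1,0, 0,0,-2.5,0, 0,0,-2,0, 0,0,-0.7,0, 0,0,0,0]'
```

```text
t: 13.92
tcp_pos: [0.523, -0.3336, 0.2363]
tool_rot: [1.0, -0.027, -0.0, -0.0]
force: [0.6, 0.4, -0.2]
finger_gap: 0.452
t: 14.55
tcp_pos: [0.5228, -0.3338, 0.1737]
tool_rot: [1.0, -0.027, -0.0, -0.0]
force: [0.3, 0.2, -0.1]
finger_gap: 0.45
```

```bash
python3 -m inch '[0,-0.1,-0.6,0, 0,0,-0.6,0, 0,0,-0.3,0, 0,0,0,0]'; python3 -m inch '[0,0,0,0,0,0,0,0,0,0,0,0,0,0,0,0,0,0,0,0,0,0,0,0,0,0,0,0]' 0 40
python3 - <<'E'
from h import *
p,_=optics.snapshot("scene");cv2.imwrite("pics/s4.png",cv2.resize(p[240:400,100:280,::-1],None,fx=3.3,fy=3.3))
E
```

```text
t: 15.05
tcp_pos: [0.5228, -0.3352, 0.1591]
tool_rot: [1.0, -0.027, -0.0, -0.0]
force: [-0.4, 0.4, 0.4]
finger_gap: 0.451
t: 15.92
tcp_pos: [0.5231, -0.3354, 0.1595]
tool_rot: [1.0, -0.027, 0.0, 0.0]
force: [0.3, -0.1, 3.3]
finger_gap: 0.2
```

View pics/s4.png

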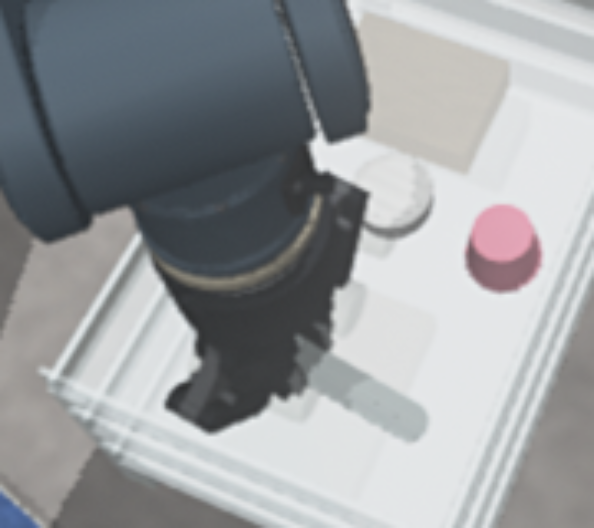

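```bash
python3 -m inch '[0,0,0.3,0, 0,0,0.7,0, 0,0,1.5,0, 0,0,2.5,0, 0,0,2.0,0, 0,0,1,0, 0,0,0,0]'
python3 - <<'E'
from h import *
p,_=optics.snapshot("scene");cv2.imwrite("pics/s5.png",cv2.resize(p[220:400,100:300,::-1],None,fx=3.3,fy=3.3))
E
```

```text
t: 16.85
tcp_pos: [0.5233, -0.3355, 0.2404]
tool_rot: [1.0, -0.027, 0.001, 0.001]
force: [0.4, 0.1, -0.9]
finger_gap: 0.201
```

View pics/s5.png

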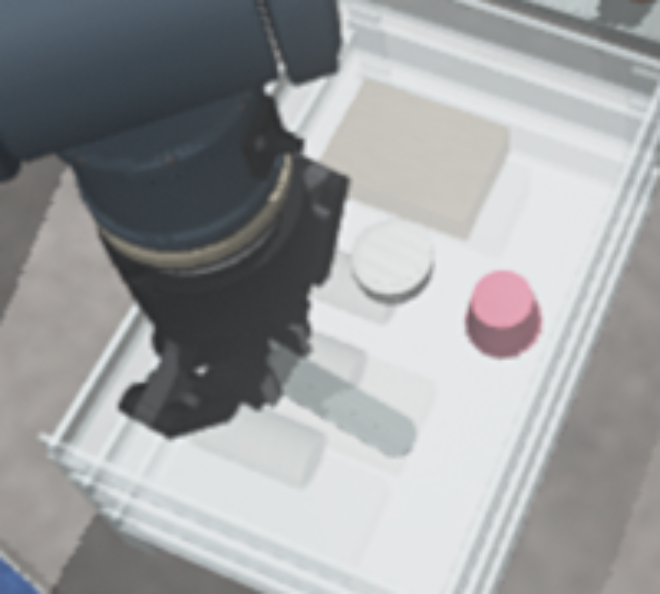

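```bash
python3 -m inch '[0,0.8,0,0, 0,1.8,0,0, 0,3,0,0.02, 0,4,0,0.02, 0,4.5,0,0.02, 0,4.5,0,0.02, 0,4.5,0,0.02, 0,4.5,0,0.02, 0,4.5,0,0.003, 0,4.5,0,0, 0,4.4,0,0, 0,4,0,0, 0,3.2,0,0, 0,2.3,0,0, 0,1.5,0,0, 0,0.8,0,0, 0,0.4,0,0, 0,0,0,0,0,0,0,0]'
python3 -m inch '[0,0,-1,0, 0,0,-2.5,0, 0,0,-3.5,0, 0,0,-4,0, 0,0,-4,0, 0,0,-3,0, 0,0,-1.5,0, 0,0,-0.8,0, 0,0,0,0]'
```

```text
t: 19.27
tcp_pos: [0.523, 0.1961, 0.2393]
tool_rot: [0.999, 0.034, -0.0, 0.0]
force: [0.1, -0.0, -0.2]
finger_gap: 0.2
t: 20.4
tcp_pos: [0.5232, 0.1967, 0.0364]
tool_rot: [0.999, 0.034, 0.0, -0.0]
force: [0.8, -0.1, -0.2]
finger_gap: 0.201
```

```bash
python3 -m inch '[0,0,-0.3,0, 0,0,-0.2,0, 0,0,-0.2,0, 0,0,0,0]'; python3 -m inch '[0,0,-0.1,0, 0,0,0,0]'; python3 -m inch '[0,0,-0.1,0, 0,0,0,0]'
```

```text
t: 20.9
tcp_pos: [0.5229, 0.1968, 0.0294]
tool_rot: [0.999, 0.034, 0.0, -0.0]
force: [-0.0, 0.0, -0.4]
finger_gap: 0.199
t: 21.15
tcp_pos: [0.5229, 0.1967, 0.0283]
tool_rot: [0.999, 0.034, -0.0, -0.0]
force: [0.8, -0.6, -1.2]
finger_gap: 0.201
t: 21.4
tcp_pos: [0.523, 0.1968, 0.0276]
tool_rot: [0.999, 0.034, 0.0, -0.0]
force: [-0.5, -0.2, 2.3]
finger_gap: 0.202
```

Contact. Releasing, lifting, and looking.

```bash
python3 -m inch '[0,0,0,0,0,0,0,0,0,0,0,0,0,0,0,0]' 40; python3 -m inch '[0,0,0.4,0, 0,0,1,0, 0,0,2.5,0, 0,0,4,0, 0,0,4,0, 0,0,4,0, 0,0,3,0, 0,0,1.5,0, 0,0,0.5,0,0,0,0,0]'
python3 - <<'E'
from h import *
p,_=optics.snapshot("scene");cv2.imwrite("pics/s6.png",cv2.resize(p[100:280,210:390,::-1],None,fx=3.3,fy=3.3))
E
```

```text
t: 21.9
tcp_pos: [0.5229, 0.1967, 0.0272]
tool_rot: [0.999, 0.034, -0.0, 0.0]
force: [0.2, 0.3, 0.1]
finger_gap: 0.399
t: 23.15
tcp_pos: [0.5225, 0.1966, 0.2357]
tool_rot: [0.999, 0.034, -0.001, 0.0]
force: [0.0, -1.1, 0.1]
finger_gap: 0.397
```

View pics/s6.png

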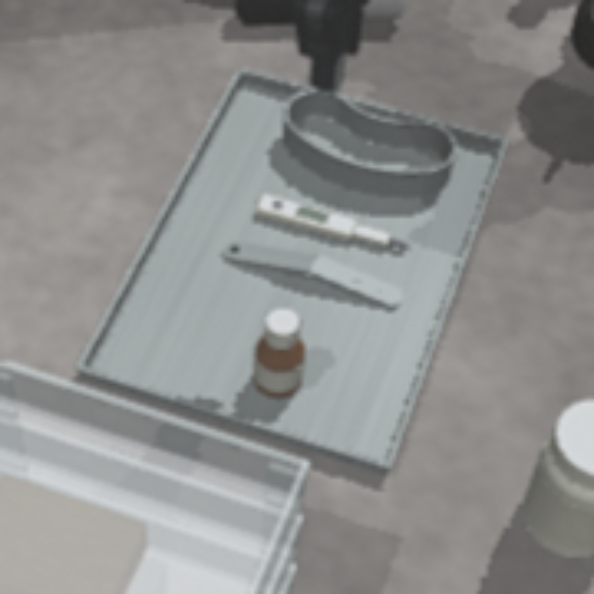

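```bash
python3 -m inch '[0,-0.8,0,0, 0,-1.8,0,0, 0,-3,0,0, 0,-4,0,0, 0,-4.5,0,0, 0,-4.5,0,0, 0,-4.5,0,0, 0,-4.5,0,0, 0,-4.4,0,0, 0,-4,0,0, 0,-3.1,0,0, 0,-2.2,0,0, 0,-1.3,0,0, 0,-0.5,0,0, 0,-0.3,0,0, 0,0,0,0]' 70
python3 -m inch '[0,0,-1,0, 0,0,-2.5,0, 0,0,-1.8,0, 0,0,-0.7,0, 0,0,0,0]'
```

```text
t: 25.2
tcp_pos: [0.523, -0.2365, 0.2364]
tool_rot: [0.999, 0.035, -0.0, -0.0]
force: [0.3, -0.4, -0.4]
finger_gap: 0.703
t: 25.82
tcp_pos: [0.5228, -0.2369, 0.1758]
tool_rot: [0.999, 0.035, -0.0, -0.0]
force: [-1.2, 0.0, 0.1]
finger_gap: 0.699
```

Run:
```python
from h import *
p,_=optics.snapshot("scene");cv2.imwrite("pics/s7.png",cv2.resize(p[200:380,120:300,::-1],None,fx=3.3,fy=3.3))
```

```text
(no output)
```

View pics/s7.png

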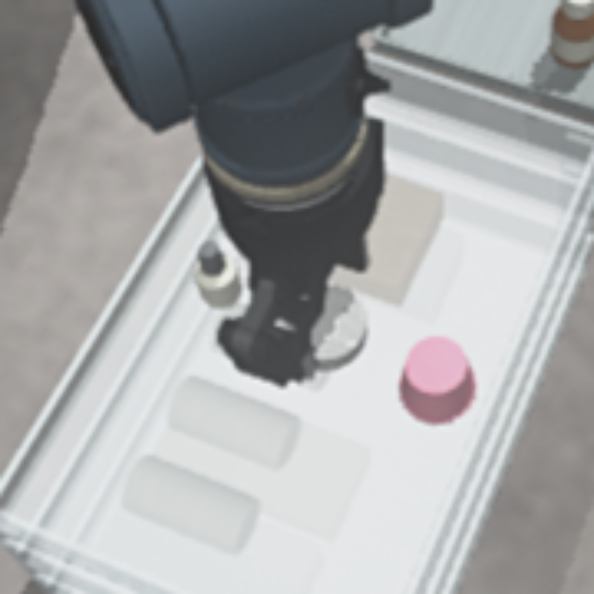

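```bash
python3 -m inch '[0,0,-0.8,0, 0,0,-0.7,0, 0,0,-0.4,0, 0,0,0,0]'; python3 -m inch '[0,0,0,0,0,0,0,0,0,0,0,0,0,0,0,0,0,0,0,0,0,0,0,0]' 30 30;python3 -m inch '[0,0,0.3,0, 0,0,0.7,0, 0,0,1.5,0, 0,0,2.5,0, 0,0,2.0,0, 0,0,1,0, 0,0,0,0]'
python3 - <<'E'
from h import *
p,_=optics.snapshot("scene");cv2.imwrite("pics/s8.png",cv2.resize(p[200:380,120:300,::-1],None,fx=3.3,fy=3.3))
E
```

```text
t: 26.38
tcp_pos: [0.5227, -0.2371, 0.1569]
tool_rot: [0.999, 0.034, -0.0, -0.0]
force: [-0.1, 0.5, 0.7]
finger_gap: 0.695
t: 27.12
tcp_pos: [0.5231, -0.2374, 0.1577]
tool_rot: [0.999, 0.034, 0.0, 0.0]
force: [-0.2, 0.8, 5.5]
finger_gap: 0.5
t: 28.0
tcp_pos: [0.5233, -0.2375, 0.2383]
tool_rot: [0.999, 0.034, 0.001, 0.001]
force: [0.2, 0.2, -0.9]
finger_gap: 0.506
```

View pics/s8.png

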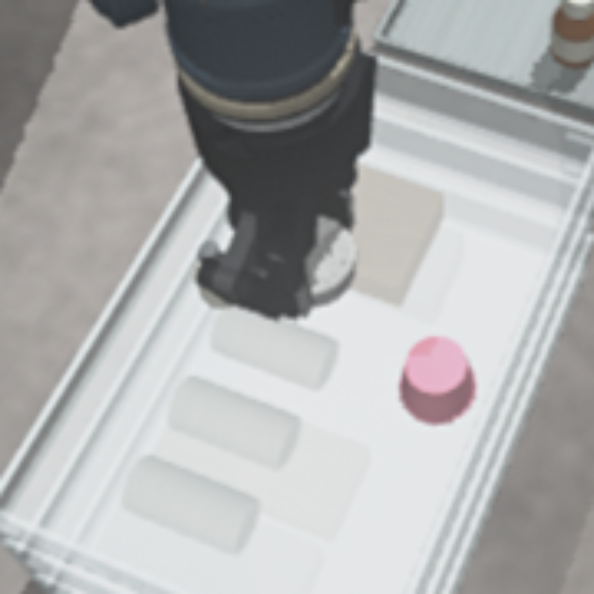

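```bash
python3 -m inch '[0,0.8,0,0, -0.3,1.6,0,0, -0.5,2.6,0,0, -0.7,3.4,0,0, -0.8,4,0,0, -0.8,4,0,0, -0.8,4,0,0, -0.8,3.7,0,0, -0.6,3.1,0,0, -0.4,2.3,0,0, -0.3,1.5,0,0, -0.1,0.8,0,0, 0,0.4,0,0, 0,0.1,0,0, 0,0,0,0]'
python3 -m inch '[0,0,-1,0, 0,0,-2.5,0, 0,0,-3.5,0, 0,0,-4,0, 0,0,-4,0, 0,0,-3,0, 0,0,-1.5,0, 0,0,-0.7,0, 0,0,0,0]'
```

```text
t: 29.92
tcp_pos: [0.4621, 0.0853, 0.2373]
tool_rot: [0.999, 0.034, 0.0, 0.0]
force: [-0.7, -0.0, -0.7]
finger_gap: 0.502
t: 31.05
tcp_pos: [0.4622, 0.0857, 0.0354]
tool_rot: [0.999, 0.034, 0.0, 0.0]
force: [-0.1, 0.7, -0.4]
finger_gap: 0.499
```

```bash
python3 -m inch '[0,0,-0.3,0, 0,0,-0.3,0, 0,0,-0.2,0, 0,0,0,0]'; python3 -m inch '[0,0,-0.1,0, 0,0,0,0]'; python3 -m inch '[0,0,-0.1,0, 0,0,0,0]'
```

```text
t: 31.55
tcp_pos: [0.4619, 0.0858, 0.0273]
tool_rot: [0.999, 0.034, 0.0, -0.0]
force: [-0.3, 0.6, -0.6]
finger_gap: 0.503
t: 31.8
tcp_pos: [0.4619, 0.0857, 0.0263]
tool_rot: [0.999, 0.034, -0.0, -0.0]
force: [0.1, -0.1, -0.4]
finger_gap: 0.503
t: 32.05
tcp_pos: [0.4619, 0.0857, 0.0257]
tool_rot: [0.999, 0.034, 0.0, 0.0]
force: [-0.6, -0.6, 4.7]
finger_gap: 0.501
```

```bash
python3 -m inch '[0,0,0,0,0,0,0,0,0,0,0,0,0,0,0,0]' 60; python3 -m inch '[0,0,0.3,0, 0,0,0.8,0, 0,0,2.5,0, 0,0,4,0, 0,0,4,0, 0,0,4,0, 0,0,3,0, 0,0,1.5,0, 0,0,0.8,0,0,0,0,0]'
python3 - <<'E'
from h import *
p,d=optics.snapshot("scene");np.save("scene9.npy",d);cv2.imwrite("pics/s9f.png",p[...,::-1]);cv2.imwrite("pics/s9.png",cv2.resize(p[100:280,210:390,::-1],None,fx=3.3,fy=3.3))
p,d=optics.snapshot("top");cv2.imwrite("pics/t9.png",p[...,::-1])
E
```

```text
t: 32.55
tcp_pos: [0.4619, 0.0857, 0.0252]
tool_rot: [0.999, 0.034, -0.0, -0.0]
force: [-0.1, -0.0, -0.3]
finger_gap: 0.604
t: 33.8
tcp_pos: [0.4619, 0.0858, 0.2347]
tool_rot: [0.999, 0.034, 0.0, 0.0]
force: [0.5, -0.1, -0.0]
finger_gap: 0.598
```

View pics/s9.png

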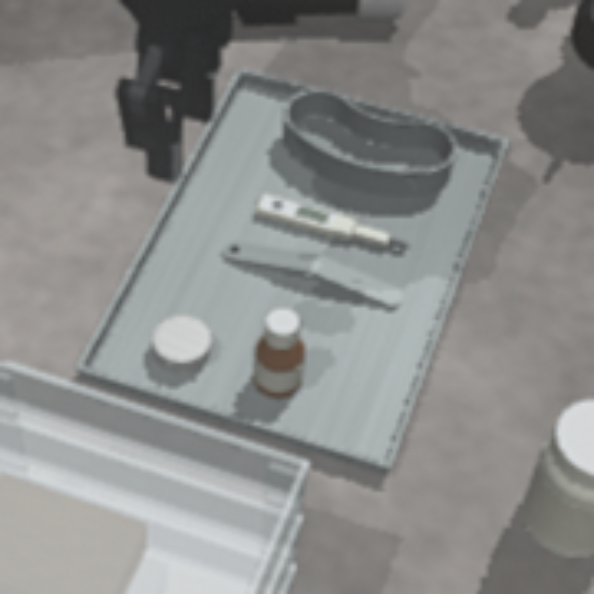

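View pics/t9.png

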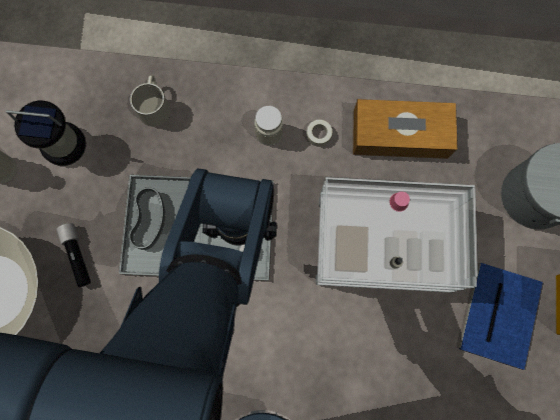

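```bash
python3 -m inch '[0.3,-0.8,0,0, 0.6,-1.6,0,0, 1,-2.6,0,0, 1.4,-3.4,0,0, 1.6,-4,0,0, 1.6,-4,0,0, 1.6,-4,0,0, 1.5,-3.7,0,0, 1.3,-3.2,0,0, 0.9,-2.4,0,0, 0.6,-1.5,0,0, 0.3,-0.8,0,0, 0.1,-0.4,0,0, 0,0,0,0, 0,0,0,0]' 66
python3 -m inch '[0,0,-1,0, 0,0,-2,0, 0,0,-1,0, 0,0,0,0, 0,0,0,0]'
python3 - <<'E'
from h import *
p,_=optics.snapshot("scene");cv2.imwrite("pics/s10.png",cv2.resize(p[200:380,140:320,::-1],None,fx=3.3,fy=3.3))
E
```

```text
t: 35.78
tcp_pos: [0.5898, -0.2374, 0.2344]
tool_rot: [0.999, 0.035, -0.0, -0.0]
force: [-0.5, -0.8, -0.1]
finger_gap: 0.659
t: 36.4
tcp_pos: [0.5903, -0.2384, 0.1947]
tool_rot: [0.999, 0.034, 0.0, 0.0]
force: [0.1, -1.0, -0.1]
finger_gap: 0.656
```

View pics/s10.png

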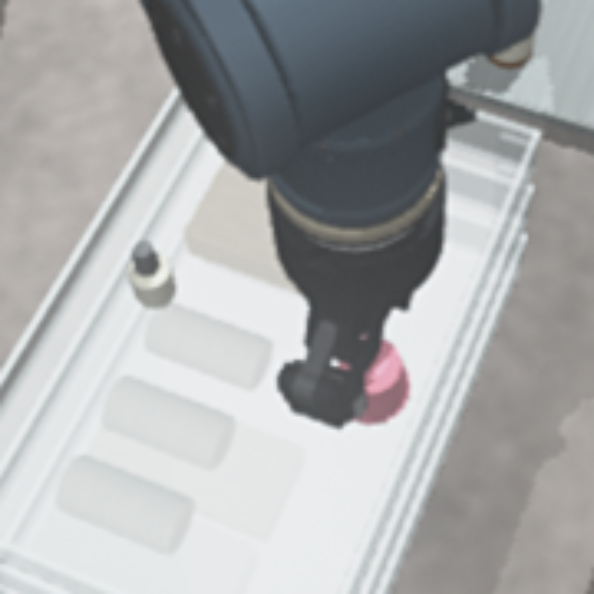

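```bash
python3 -m inch '[0,0,-1.2,0, 0,0,-1.2,0, 0,0,-0.8,0, 0,0,0,0]'; python3 -m inch '[0,0,0,0,0,0,0,0,0,0,0,0,0,0,0,0,0,0,0,0,0,0,0,0]' 20 20;python3 -m inch '[0,0,0.3,0, 0,0,0.7,0, 0,0,1.5,0, 0,0,2.5,0, 0,0,1.5,0, 0,0,0.5,0, 0,0,0,0]'
python3 - <<'E'
from h import *
p,_=optics.snapshot("scene");cv2.imwrite("pics/s11.png",cv2.resize(p[180:360,140:320,::-1],None,fx=3.3,fy=3.3))
E
```

```text
t: 36.95
tcp_pos: [0.5893, -0.2379, 0.161]
tool_rot: [0.999, 0.034, -0.001, -0.001]
force: [0.2, 0.1, 0.4]
finger_gap: 0.656
t: 37.7
tcp_pos: [0.5901, -0.2384, 0.1626]
tool_rot: [0.999, 0.034, 0.0, 0.0]
force: [-0.2, 0.4, 1.6]
finger_gap: 0.433
t: 38.58
tcp_pos: [0.5899, -0.2382, 0.2325]
tool_rot: [0.999, 0.034, 0.0, 0.0]
force: [-0.7, 0.3, -0.1]
finger_gap: 0.43
```

View pics/s11.png

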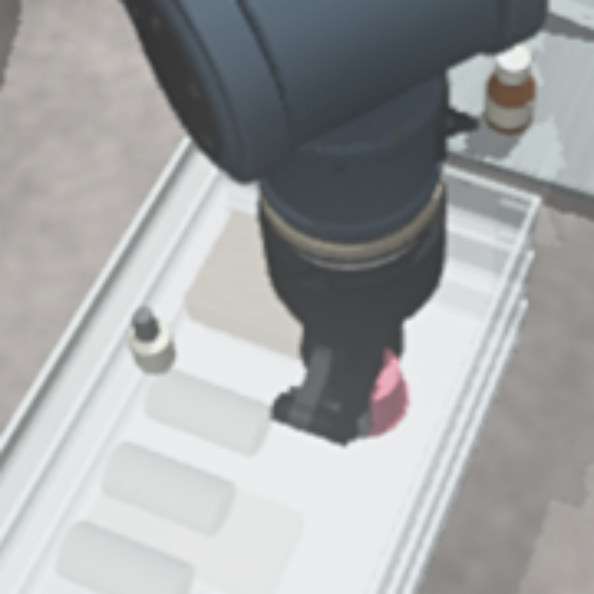

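```bash
python3 -m inch '[0,0.8,0,0, -0.3,1.6,0,0, -0.4,2.6,0,0, -0.6,3.4,0,0, -0.6,4,0,0, -0.6,4,0,0, -0.6,4,0,0, -0.6,3.8,0,0, -0.5,3.2,0,0, -0.4,2.3,0,0, -0.3,1.6,0,0, -0.2,0.9,0,0, -0.1,0.5,0,0, 0,0.2,0,0, 0,0,0,0]'
python3 -m inch '[0,0,-1,0, 0,0,-2.5,0, 0,0,-3,0, 0,0,-2.2,0, 0,0,-1.5,0, 0,0,-0.8,0, 0,0,0,0, 0,0,0,0]'
python3 - <<'E'
from h import *
p,_=optics.snapshot("scene");cv2.imwrite("pics/s12.png",cv2.resize(p[120:260,220:360,::-1],None,fx=4.2,fy=4.2))
E
```

```text
t: 40.5
tcp_pos: [0.5381, 0.0903, 0.2323]
tool_rot: [0.999, 0.034, 0.0, 0.0]
force: [-0.3, -0.3, 0.3]
finger_gap: 0.428
t: 41.5
tcp_pos: [0.5385, 0.0907, 0.123]
tool_rot: [0.999, 0.034, 0.001, 0.0]
force: [-0.4, 0.3, -0.4]
finger_gap: 0.432
```

View pics/s12.png

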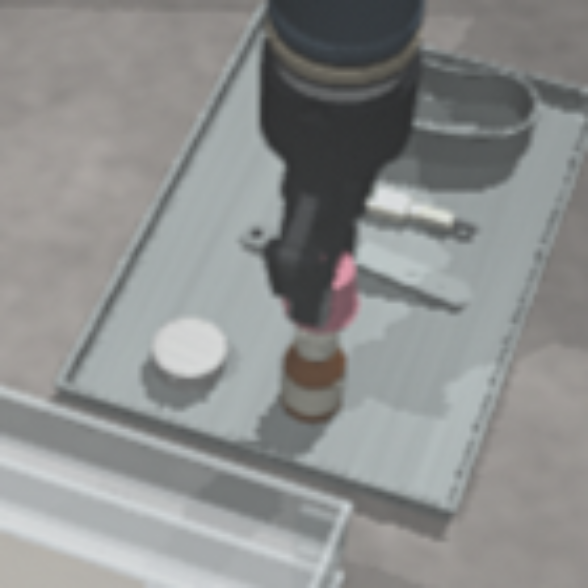

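```bash
python3 -m inch '[0,0,-0.7,0, 0,0,-0.7,0, 0,0,-0.7,0, 0,0,-0.7,0, 0,0,-0.5,0, 0,0,-0.5,0, 0,0,-0.3,0, 0,0,0,0]'; python3 -m inch '[0,0,-0.3,0, 0,0,-0.2,0, 0,0,0,0]';python3 -m inch '[0,0,-0.2,0, 0,0,0,0]'
```

```text
t: 42.55
tcp_pos: [0.5378, 0.0907, 0.0811]
tool_rot: [0.999, 0.034, -0.0, -0.0]
force: [-0.8, -0.1, -0.6]
finger_gap: 0.429
t: 42.92
tcp_pos: [0.5378, 0.0907, 0.0762]
tool_rot: [0.999, 0.034, -0.0, -0.0]
force: [0.5, -0.3, 0.1]
finger_gap: 0.433
t: 43.18
tcp_pos: [0.5378, 0.0907, 0.0742]
tool_rot: [0.999, 0.034, -0.0, -0.0]
force: [-0.2, 0.8, -0.0]
finger_gap: 0.431
```

```bash
python3 -m inch '[0,0,-0.1,0, 0,0,0,0]';python3 -m inch '[0,0,-0.1,0, 0,0,0,0]'
```

```text
t: 43.42
tcp_pos: [0.5379, 0.0908, 0.0732]
tool_rot: [0.999, 0.034, -0.0, -0.0]
force: [-0.1, -0.6, -0.5]
finger_gap: 0.43
t: 43.68
tcp_pos: [0.538, 0.0908, 0.0724]
tool_rot: [0.999, 0.034, 0.0, -0.0]
force: [-0.8, 0.4, 0.5]
finger_gap: 0.433
```

```bash
python3 -m inch '[0,0,-0.1,0, 0,0,0,0]'
```

```text
t: 43.92
tcp_pos: [0.5382, 0.0908, 0.0723]
tool_rot: [0.999, 0.034, 0.0, 0.0]
force: [-1.9, -0.4, 7.7]
finger_gap: 0.432
```

```bash
python3 -m inch '[0,0,0.05,0,0,0,0,0]'; python3 -m inch '[0,0,0,0,0,0,0,0,0,0,0,0,0,0,0,0]' 64;  python3 -m inch '[0,0,0.4,0, 0,0,0.8,0, 0,0,1.5,0, 0,0,3,0, 0,0,4,0, 0,0,4,0, 0,0,1.5,0, 0,0,0.5,0,0,0,0,0]'
python3 - <<'E'
from h import *
p,_=optics.snapshot("scene");cv2.imwrite("pics/s13.png",cv2.resize(p[110:260,220:370,::-1],None,fx=4,fy=4))
E
```

```text
t: 44.18
tcp_pos: [0.5381, 0.0908, 0.0723]
tool_rot: [0.999, 0.034, 0.0, -0.0]
force: [0.3, 0.8, 5.7]
finger_gap: 0.432
t: 44.68
tcp_pos: [0.5379, 0.0907, 0.0716]
tool_rot: [0.999, 0.034, -0.0, -0.0]
force: [-0.1, -0.1, -0.5]
finger_gap: 0.636
t: 45.8
tcp_pos: [0.5373, 0.0907, 0.2281]
tool_rot: [0.999, 0.034, -0.001, -0.0]
force: [-0.5, 0.2, -0.2]
finger_gap: 0.638
```

View pics/s13.png

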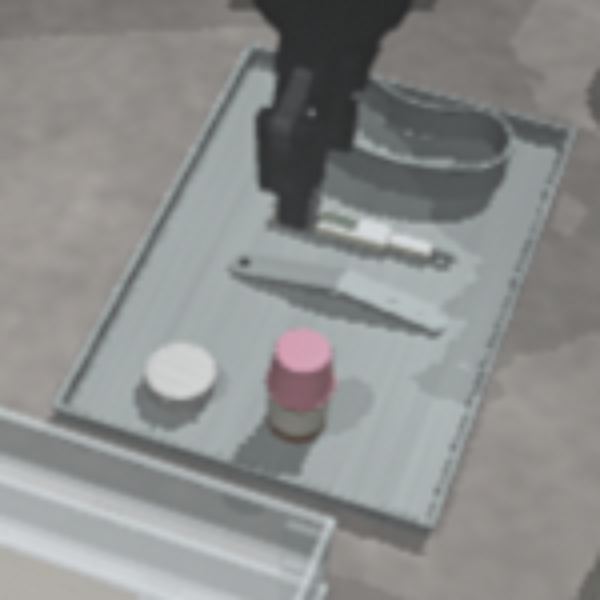

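Cup sits upright on the cap (about 302,370 in the crop). I'll move the arm aside and measure the final layout in both views.

```bash
python3 -m inch '[0,-1,0.5,0, 0,-2,0.5,0, 0,-3.5,0.5,0, -0.5,-4,0,0, -1,-4.5,0,0, -1,-4.5,0,0, -1.5,-4.5,0,0, -1.5,-4.5,0,0, -1.5,-4.5,0,0, -1.5,-4.5,0,0, -1,-4,0,0, -1,-4,0,0, -0.5,-3,0,0, 0,-2,0,0, 0,-1,0,0, 0,0,0,0]'
python3 - <<'E'
from h import *
p,d=optics.snapshot("scene");np.save("sF.npy",d);cv2.imwrite("pics/sF0.png",p[...,::-1]);cv2.imwrite("pics/sF.png",cv2.resize(p[110:260,220:370,::-1],None,fx=4,fy=4))
p,d=optics.snapshot("top");np.save("tF.npy",d);cv2.imwrite("pics/tF0.png",p[...,::-1]);cv2.imwrite("pics/tF.png",cv2.resize(p[165:290,115:285,::-1],None,fx=4.5,fy=4.5))
E
```

```text
t: 47.85
tcp_pos: [0.428, -0.4241, 0.2435]
tool_rot: [0.999, 0.034, -0.0, -0.0]
force: [-0.3, 0.4, -0.4]
finger_gap: 0.639
```

View pics/tF.png

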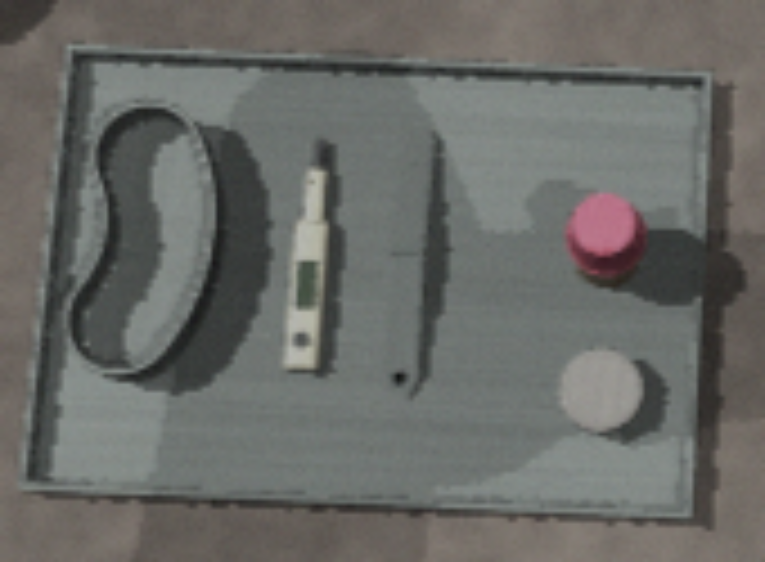

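View pics/sF.png

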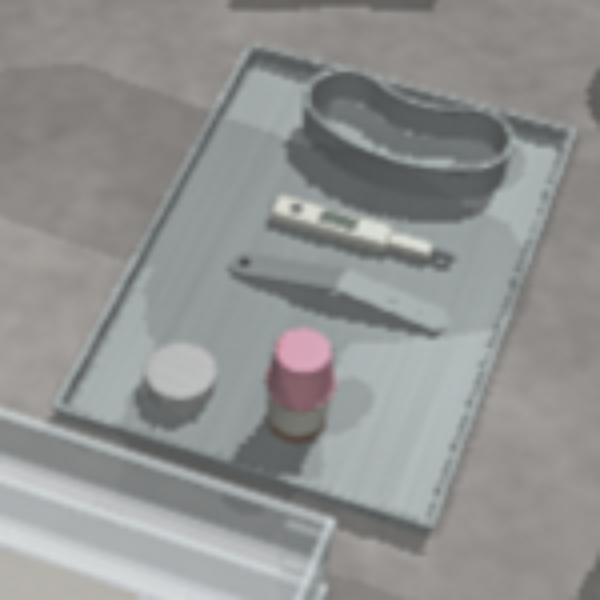

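Run:
```python
from h import *
np.set_printoptions(precision=4,suppress=True)
th=.069;ex=np.array([np.cos(th),np.sin(th)]);ey=np.array([-ex[1],ex[0]])
tf=lambda p:np.round(1000*np.array([p[:2]@ex,p[:2]@ey]),1)
f=lambda u,v:(115+u/4.5-.4,165+v/4.5-.4);g=lambda u,v:(220+u/4-.4,110+v/4-.4)
pts=dict(thback=((303,369),(272,213),.0085),thtip=((322,143),(452,262),.0085),dpfar=((421,127),(443,330),.006),dpnear=((398,394),(231,267),.006),
 dishR=((217,230),None,.034),tin=((601,391),(181,370),.021))
for n,(a,b,z) in pts.items():
    for c,h,q in(("top",f,a),("scene",g,b)):
        if q: p=onz(c,*h(*q),z);print(n,c,p,tf(p))
for nm,fn,im in(("top","tF.npy","tF0"),("scene","sF.npy","sF0")):
    Wc=cloud(nm,np.load(fn));I=cv2.imread(f"pics/{im}.png").astype(int)
    for lab,b,z,zm in(("cup",(.5,.58,.05,.13),.076,.068),("tin",(.42,.50,.05,.13),.021,.016)):
        m=(Wc[...,0]>b[0])&(Wc[...,0]<b[1])&(Wc[...,1]>b[2])&(Wc[...,1]<b[3])&(Wc[...,2]>zm)
        v,u=np.where(m);P=np.array([onz(nm,a,c,z)[:2] for a,c in zip(u,v)],np.float32);c,r=cv2.minEnclosingCircle(P);print(nm,lab,np.array(c),r,P.mean(0),tf(np.array(c)),"z",np.median(Wc[m][:,2]))
    m=(Wc[...,0]>.42)&(Wc[...,0]<.6)&(Wc[...,1]>.27)&(Wc[...,1]<.385)&(Wc[...,2]>.027)&(Wc[...,2]<.045)
    v,u=np.where(m);P=np.array([onz(nm,a,b,.034)[:2] for a,b in zip(u,v)],np.float32);r=cv2.minAreaRect(P*1000);print("dish",r,tf(np.array(r[0])/1000),"min ey",(P@ey).min()*1000)
    z=cv2.imread("pics/%s0.png"%nm)
```

```text
thback top [0.4559 0.2438 0.0085] [471.6 211.8]
thback scene [0.4559 0.2423 0.0085] [471.6 210.3]
thtip top [0.5801 0.2522 0.0085] [596.1 211.6]
thtip scene [0.5808 0.2529 0.0085] [596.9 212.3]
dpfar top [0.5956 0.2003 0.006 ] [608.  158.7]
dpfar scene [0.595 0.198 0.006] [607.2 156.5]
dpnear top [0.4485 0.192  0.006 ] [460.7 160.6]
dpnear scene [0.4499 0.1887 0.006 ] [461.9 157.2]
dishR top [0.5209 0.2951 0.034 ] [540.1 258.5]
tin top [0.4599 0.0836 0.021 ] [464.6  51.7]
tin scene [0.4618 0.0865 0.021 ] [466.7  54.5]
top cup [0.5365 0.0873] 0.01763058640062809 [0.5366 0.088 ] [541.2  50.1] z 0.0758818242559702
top tin [0.46   0.0831] 0.02231980860233307 [0.4601 0.083 ] [464.7  51.2] z 0.020750922493257072
dish ((512.7449951171875, 330.7827453613281), (149.2040252685547, 74.05905151367188), 0.49259239435195923) [534.3 294.6] min ey 257.5359633218371
scene cup [0.5416 0.0884] 0.019829552620649338 [0.5403 0.088 ] [546.4  50.8] z 0.07490717007201193
scene tin [0.4632 0.0846] 0.023269737139344215 [0.4631 0.0846] [467.9  52.4] z 0.020011838471015397
dish ((514.628173828125, 332.0511169433594), (148.56597900390625, 77.87062072753906), 0.5962281227111816) [536.3 295.8] min ey 256.7092925221152
```

```bash
python3 -c "
from station import job,manip
print(manip.sense()['t']);print(job.sign_off())"
```

```text
47.95
the job is handed in; nothing more can be done
None
```

The tray is laid out and I handed the job in at about 48 s of the 128 s allowed. I moved the thermometer, depressor, tin and cup in that order. Each was lowered until the wrist force showed contact (about 2–8 N) and only then let go.

The last checks, from both cameras with the arm moved clear:

| Check | Measured |
|---|---|
| Gap, dish to thermometer | about 36 mm |
| Gap, thermometer to depressor | about 35 mm |
| Gap, tin to bottle | about 36–38 mm |
| Tin off the bottle's front-to-back line | about 1–2 mm |
| Thermometer and depressor, front to back | level with the dish within about 2 mm |
| Thermometer and depressor, parallel to the tray's short sides | within about 0.02 rad |

- **Thermometer and cup:** The grey tip points to the back. The cup stands upright on the cap, with its top at the height expected when it rests there.
- **Left in place:** The dish measures within about 1 mm of where it was. The bottle (judged by the cup over its cap) is within about 3 mm, which is camera error. The dropper looks to be in the same place in the overhead picture.
- **Disagreement:** The two cameras differed by up to 5 mm on the cup's position front to back, and by 2–3 mm on most other things, so I used values between them. No check failed.

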